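# Snap the spare spindle into the measuring cradle

## Robot

A 6-joint arm with a two-finger parallel gripper is mounted at the origin on a cart in front of the work surface, level with it; the furniture and walls round the work are solid. World frame = base frame: x ahead of the robot, y to its left, z up, the work surface at z = 0. Lengths are in m, angles in rad, forces in N, time in s.
With the tool pointing down it reaches from about 0.35 to 0.775 m from the base axis. Payload 7.3 kg.
Tool frame: the origin (TCP) lies midway between the tips of the shut fingers; the grasp point (between the pads) lies 19 mm behind it; z points along the fingers, y is the line along which they close (so a half turn about z gives the same grasp; the last joint's range is limited). The gripper opens to 92 mm and grips with 3 to 60 N. Pads are 19 mm wide; open, the fingers measure 130 mm over their backs; the gripper's body (75 mm by 190 mm) begins 47 mm behind the grasp point.
Start: joints at [-1.262, 0.342, 1.524, -0, 1.275, -0.146], TCP at [0.231, -0.472, 0.227] pointing down, gripper open.
Joint ranges: [-2.53, 2.53], [-0.77, 2.02], [0.04, 2.7], [-1, 4.14], [0.28, 2.66], [-3.11, 3.11]. Speed limits (rad/s): [2.57, 2.57, 3.14, 3.14, 3.14, 3.14].

## Interface

Orientations are given as a 3x3 rotation matrix whose columns are the frame's x, y, z axes.
In Python, from plant import arm gives the robot as it stands. The module is installed in compiled form; this text tells all that it offers.
- The arm moves only by the tool play_rows, never from a script. Its argument "rows" is one flat list of numbers, 6 for each row, row after row: the shift along the tool's x, y, z in cm, then the turn, a rotation vector about the tool's x, y, z in rad. A call has exactly 5 rows; each row shifts and turns the commanded pose from where the row before left it, along the tool's axes as they then stand; what a row does not reach is not made up. A row lasts 1/8 s, in which the tool goes at most 62.5 mm and 10.7 degrees, less where a joint would pass 70% of its speed; a pose out of reach is approached as far as the arm can. A call is refused whole if a number of a shift passes 6.25 or a number of a turn 0.188, either way. A call with a gripper value outside its range is refused whole. "hand" is the opening, from -1 (shut) to 1 (fully open), so that 0 is half open, set as the call begins (left out, the last holds). The fingers move at their own pace and stop on an object; "force" is the grip in N (left out, the last holds). Time passes only in rows, so rows that do not move let the fingers close, or fill a call up. It gives the time, the measured TCP pose, the force, the opening and the grip force at its end, in the units of the state.
- arm.observe(): the state, without advancing time (a new reading comes with each control period).
- arm.grab_frame(name): name is "scene" or "top" or "wrist"; returns the picture (400x640x3 uint8, red, green, blue); there is no depth.
- arm.calibration(name): a dict with "intrinsics" (3x3 intrinsics, pixels), "R" (3x3) and "t" (3): a world point X has camera coordinates R X + t. Camera axes: x right, y down, z forward; pixel columns grow to the right and rows downward; lengths in m; the calibration is good to about 2 mm. A picture is of the moment at which its call begins: read the wrist's pose just before it. calibration takes no time and is no camera call; for the wrist camera it gives the pose at the moment of the call.
- arm.sign_off(): hands the job in; it is judged then, once.
Trained networks look in the newest picture that a camera, given by its name, has taken for a name from the list of things; names that differ only in an ending like _2 or _b are one class to them, and where a whole thing is asked for, a point or a joint stands for the part that bears it (a point fixed in the world has none). Each returns a list of dicts, best first, with "score" (0 to 1); they miss things now and then, are a little off and sometimes report something else, mostly with a low value. They report only what shows in the picture. A call takes as long as a camera call.
- arm.cut_out(target, camera): "pixels" (400x640 bool, what is visible of it) and "pixel" ([column, row] in pixels, amid what is visible of it).
The state is a dict: "time": time; "q": joint angles; "dq": joint speeds; "joint_efforts": joint torques, N m; "tcp_pos": TCP position; "tcp_rot": TCP orientation; "ft_force": force on the tool from outside, world axes, zero at the start; "ft_torque": the same for the moment, N m; "grip_width": finger opening in m; "finger_force": force on a finger pad.
Only numpy, scipy, OpenCV 4.12 (cv2) and the standard library are available. Lean on these libraries where they do the work, as an engineer would, in place of code of your own. Each camera call takes 0.05 s, during which the arm holds its last target. There are 200 camera calls.

## Task

Take the flanged steel spindle off the wooden V-rest and press it gently down into the aluminium measuring cradle, flange at the fork, until the spring fingers of both clips have snapped round it and it sits fully down. Then push it along the cradle until its flange bears on the inner face of the fork with a firm, steady push of about 16 N (never over 25 N), let go, and leave the things around it alone.

Things in the scene. Friction and masses are not known exactly. Their poses are not given: they have to be found in the camera images.
- spindle: Loose steel spindle, about 0.4 kg, lying in the V-rest, axis 45 mm over the bench: round shank 22 mm thick, 150 mm long, free to grip within 30 mm of its middle; flange 34 mm across, 6 mm thick; a 12 mm thick, 26 mm long threaded end beyond the shank at the flange's end. Origin on the axis at mid-shank; y along the axis to the threaded end. The flange lies at y = 34 to 40 mm.
- flange_face (a point): Centre of the flange face that looks to the threaded end, on the axis, 40 mm from the spindle's origin along its +y.
- shank_rear (a point): Point on the spindle's axis 58 mm from its origin along -y, the part for the rear clip.
- shank_front (a point): Point on the spindle's axis 58 mm from its origin along +y, beyond the flange, the part for the front clip.
- v_rest: Fixed wooden rest, base 60 x 150 x 12 mm, with two V-blocks 20 mm long at y = -55 and +55 mm, 46 mm high. Origin under the middle of its base, z up; the spindle lies along its y.
- cradle: Fixed aluminium cradle, base 70 x 160 x 12 mm, origin under its middle, z up; the spindle goes along its y, threaded end to +y. Two spring clips stand at y = -58 and +58 mm. Pressing the shank through both takes about 8 to 18 N in all; then the force drops, the fingers snap over it and it sits on the clips' seats. More than 40 N between spindle and cradle would bend it.
- clip_rear (a point): Point of the seated spindle's axis in the rear clip, 45 mm over the bench, at the cradle's y = -58 mm; axes as the cradle's. Clips are 14 mm wide; the seat's flat top is 34 mm over the bench. Each clip has two steel spring fingers with lips 54 mm high and 16 mm apart; above, they flare to 34 mm apart at 70 mm height. The shank touches the flares with its axis at about 64 mm.
- clip_front (a point): The same point of the front clip, which stands beyond the fork, at the cradle's y = +58 mm.
- fork: Rigid steel fork fixed across the cradle, 6 mm thick: two prongs 48 mm high, 28 mm apart, and a bridge 32 mm high under the shank. Origin at its foot on the inner face (which looks to the cradle's middle, -y). The flange goes on this inner side: lower it some mm short of the fork, then push to +y. Sliding in the clips takes 3 to 7 N; on top of that, bear on it with about 16 N; over 25 N would mark it.
- fork_face (a point): Point of the fork's inner face on the seated spindle's axis, 45 mm over the bench, 40 mm from the cradle's origin along its +y; the flange face belongs here.
- nut_m16: Bystander: steel hexagon nut 24 x 27 x 13 mm on the bench between the rest and the cradle, nearer the robot. Origin at the centre of its underside.
- spanner_13: Bystander: steel spanner 28 x 165 x 6 mm flat on the bench on the robot's side of the cradle. Origin at the centre of its underside.
- dressing_stone: Bystander: dark square stone 24 x 95 x 24 mm on the bench on the robot's side of the rest. Origin at the centre of its underside.
- caliper: Bystander: steel vernier caliper 74 x 218 x 9 mm flat on the bench behind the cradle. Origin at the centre of its underside.
- wood_block: Bystander: wooden block 44 x 85 x 38 mm at the back of the work. Origin at the centre of its underside.

How it is judged:
On the way:
1. with the spindle snapped into both clips, its flange is pressed against the fork's inner face with more than 11 N for 0.2 s (z of each of shank_rear, shank_front in the frame of cradle below 0.0475 m and y of flange_face in the frame of fork_face between -0.002 and 0.002 m and contact force between spindle and fork above 11 N), for 0.2 s.
At the end, for the whole second after the job is handed in: the spindle lies at rest in both spring clips: at each clip its axis is within 2 mm of the seated height (45 mm over the bench) and 3 mm of the cradle's middle line, and its flange face is within 1.5 mm of the fork's inner face (z of shank_rear in the frame of cradle between 0.043 and 0.047 m and z of shank_front in the frame of cradle between 0.043 and 0.047 m and x of shank_rear in the frame of cradle between -0.003 and 0.003 m and x of shank_front in the frame of cradle between -0.003 and 0.003 m and y of flange_face in the frame of fork_face between -0.0015 and 0.0015 m and linear speed of spindle below 0.01 m/s); the robot touches nothing.
It fails at once if the spindle is forced against the fork with more than 25 N (contact force between spindle and fork above 25 N).
It fails at once if the spindle is pressed into the cradle with more than 40 N (contact force between spindle and cradle above 40 N).
It fails at once if the robot presses on the cradle itself with more than 25 N (contact force between any of the fingers, the arm and cradle above 25 N).
It fails at once if one of the things around it is moved by more than 30 mm (distance of any of nut_m16, spanner_13, dressing_stone, caliper, wood_block from where it was at the start of the episode above 0.03 m).
It also fails if it takes over 64 s, if anything falls off the work surface, if the arm or the gripper's body presses on something with over 40 N, if the wrist force passes 120 N, or if a joint passes its speed limit or range.

## Working session

There is one attempt and no reset: what is moved stays moved. The work goes in short steps, Python scripts to look and compute and a tool call to move; the robot and the scene stay as the last step left them, time stands still between calls to the robot, and variables do not carry over. Pictures are saved under pics/ and viewed, at most 10 in all, crops included, and the job is handed in when it is done.

Besides the shell and the picture viewer there is one more tool, called after "Call:" in YAML: its name, and indented under it one key for each argument. play_rows: Moves the arm, as the interface text tells. Its arguments: {"type":"object","properties":{"rows":{"type":"array"},"hand":{"type":"number"},"force":{"type":"number"}},"required":["rows"]}

```bash
mkdir -p pics; cat > h.py <<'E'
import numpy as np, cv2
from plant import arm
def grab(n,f):
    im=arm.grab_frame(n); cv2.imwrite('pics/'+f,im[:,:,::-1]); return im
def ray(n,px,z,cal=None):
    c=cal or arm.calibration(n); K,R,t=map(np.array,(c['intrinsics'],c['R'],c['t']))
    d=R.T@np.linalg.solve(K,[px[0],px[1],1]); o=-R.T@t
    return o+d*(z-o[2])/d[2]
def proj(n,X,cal=None):
    c=cal or arm.calibration(n); K,R,t=map(np.array,(c['intrinsics'],c['R'],c['t']))
    p=K@(R@np.array(X)+t); return p[:2]/p[2]
E
python3 - <<'E'
from h import *
np.set_printoptions(precision=4,suppress=True)
s=arm.observe(); print(s['time'],s['tcp_pos'],s['tcp_rot'],s['grip_width'])
hs=dict(spindle=.045,v_rest=.012,cradle=.012,fork=.03,clip_rear=.05,clip_front=.05,nut_m16=.013,spanner_13=.006,dressing_stone=.024,caliper=.009,wood_block=.038)
for n in ['top','scene']:
    grab(n,n+'0.png'); c=arm.calibration(n); print(n,-np.array(c['R']).T@c['t'])
    for k,z in hs.items():
        for r in arm.cut_out(k,n)[:2]:
            m=r['pixels'].astype(np.uint8); 
            rc=cv2.minAreaRect(cv2.findNonZero(m)) if m.any() else None
            print(k,round(r['score'],2),np.round(r['pixel']),m.sum(),ray(n,r['pixel'],z),np.round(cv2.boxPoints(rc)).tolist() if rc else'')
E
```

```text
0.0 [ 0.2305 -0.4712  0.226 ] [[ 0.8984  0.4392 -0.0005]
 [ 0.4392 -0.8984  0.0015]
 [ 0.0002 -0.0016 -1.    ]] 0.0918237441366022
top [ 0.3624 -0.0198  1.1078]
spindle 0.57 [246. 214.] 794 [0.5298 0.1115 0.045 ] [[203.0, 208.0], [207.0, 194.0], [288.0, 218.0], [284.0, 232.0]]
spindle 0.16 [253. 220.] 1199 [0.5169 0.0965 0.045 ] [[214.0, 219.0], [223.0, 192.0], [289.0, 216.0], [280.0, 243.0]]
v_rest 0.68 [249. 221.] 1212 [0.5202 0.1078 0.012 ] [[214.0, 220.0], [223.0, 192.0], [289.0, 215.0], [280.0, 243.0]]
v_rest 0.43 [385. 206.] 2290 [ 0.5527 -0.1847  0.012 ] [[348.0, 195.0], [420.0, 183.0], [425.0, 215.0], [353.0, 227.0]]
cradle 0.62 [384. 206.] 2399 [ 0.5531 -0.1832  0.012 ] [[346.0, 194.0], [420.0, 182.0], [425.0, 215.0], [352.0, 227.0]]
fork 0.4 [366. 206.] 95 [ 0.5494 -0.1424  0.03  ] [[363.0, 195.0], [368.0, 194.0], [372.0, 217.0], [367.0, 217.0]]
clip_rear 0.84 [383. 206.] 2429 [ 0.5463 -0.1756  0.05  ] [[346.0, 193.0], [420.0, 182.0], [425.0, 215.0], [351.0, 227.0]]
clip_rear 0.51 [245. 214.] 844 [0.5302 0.1119 0.05  ] [[203.0, 205.0], [209.0, 191.0], [287.0, 223.0], [281.0
[... 1755 characters left out ...]
 0.5511 -0.1808  0.013 ] [[247.0, 151.0], [274.0, 133.0], [314.0, 192.0], [286.0, 210.0]]
spanner_13 0.73 [362. 168.] 396 [ 0.3805 -0.1346  0.006 ] [[335.0, 146.0], [345.0, 138.0], [385.0, 187.0], [375.0, 195.0]]
spanner_13 0.32 [280. 175.] 1977 [ 0.5582 -0.1891  0.006 ] [[247.0, 151.0], [274.0, 133.0], [314.0, 192.0], [287.0, 210.0]]
dressing_stone 0.7 [404. 248.] 709 [0.3925 0.0879 0.024 ] [[380.0, 240.0], [427.0, 234.0], [429.0, 249.0], [382.0, 255.0]]
caliper 0.97 [242. 226.] 890 [ 0.6767 -0.0947  0.009 ] [[216.0, 172.0], [244.0, 163.0], [269.0, 243.0], [240.0, 251.0]]
wood_block 0.89 [263. 285.] 1276 [0.6783 0.0591 0.038 ] [[242.0, 307.0], [247.0, 258.0], [275.0, 261.0], [269.0, 311.0]]
```

View pics/top0.png

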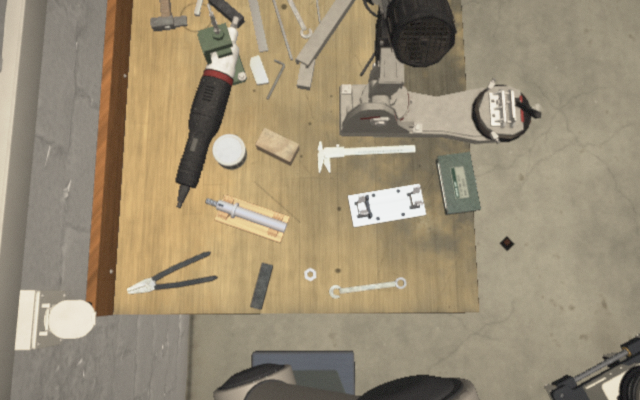

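View pics/scene0.png

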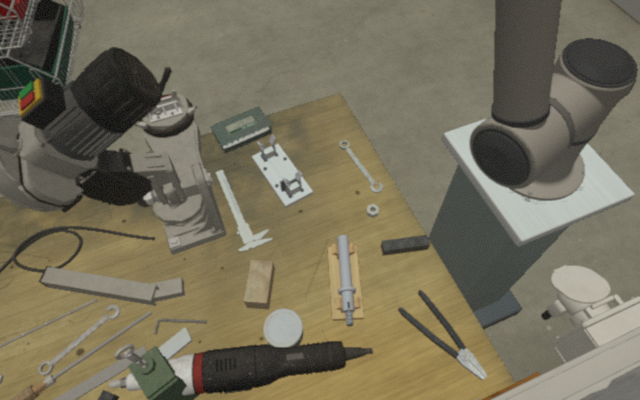

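```bash
cat >> h.py <<'E'
np.set_printoptions(precision=4,suppress=True)
def go(p,head=None):
    s=arm.observe(); R=np.array(s['tcp_rot']); d=R.T@(np.array(p)-s['tcp_pos'])*100
    h=np.degrees(np.arctan2(R[1,0],R[0,0])); print('t',s['time'],'pos',s['tcp_pos'],'head',h,'tool shift cm',d)
    if head is not None:
        w=(head-h+180)%360-180; Rt=np.array([[np.cos(np.radians(head)),np.sin(np.radians(head)),0],[np.sin(np.radians(head)),-np.cos(np.radians(head)),0],[0,0,-1]])
        print('turn rotvec (tool)',cv2.Rodrigues(R.T@Rt)[0].ravel(),'shift in turned frame cm',Rt.T@(np.array(p)-s['tcp_pos'])*100)
E
python3 - <<'E'
from h import *
c=arm.calibration('wrist');s=arm.observe();R=np.array(s['tcp_rot'])
print(c['intrinsics']);print('cam in tool',R.T@(-np.array(c['R']).T@c['t']-s['tcp_pos']));print('cam axes(cols) in tool',R.T@np.array(c['R']).T)
c=arm.calibration('top')
for a in [(286,225),(205.5,201),(422.5,198.5),(349.5,211)]: print(ray('top',a,.045),ray('top',a,.012))
go([.5,-.18,.25],90)
E
```

```text
[[352.1519   0.     320.3333]
 [  0.     352.1519 203.6666]
 [  0.       0.       1.    ]]
cam in tool [ 0.0671  0.0008 -0.1581]
cam axes(cols) in tool [[ 0.0005 -0.9678 -0.2515]
 [ 1.      0.0006 -0.0003]
 [ 0.0004 -0.2515  0.9678]]
[0.5067 0.0275 0.045 ] [0.5111 0.029  0.012 ]
[0.5577 0.1959 0.045 ] [0.5637 0.2026 0.012 ]
[ 0.5622 -0.2593  0.045 ] [ 0.5684 -0.2667  0.012 ]
[ 0.5358 -0.105   0.045 ] [ 0.5412 -0.1077  0.012 ]
t 1.2 pos [ 0.2307 -0.4717  0.2268] head 26.058282266369496 tool shift cm [ 37.0082 -14.3684  -2.3263]
turn rotvec (tool) [ 0.0001  0.0001 -1.116 ] shift in turned frame cm [29.1653 26.9343 -2.3235]
```

Call:
play_rows:
  rows: [5.8, -1.4, 0, 0, 0, 0, 5.8, -1.4, 0, 0, 0, 0, 5.8, -1.4, 0, 0, 0, 0, 5.8, -1.4, 0, 0, 0, 0, 5.8, -1.4, 0, 0, 0, 0]
  hand: 1

```text
time: 1.82
tcp_pos: [0.4618, -0.28, 0.2269]
tcp_rot: [[0.898, 0.439, 0.0], [0.439, -0.898, -0.001], [0.0, 0.001, -1.0]]
ft_force: [1.0, -0.8, -0.9]
grip_width: 0.0914
finger_force: 0.0
```

Call:
play_rows:
  rows: [5.8, -1.4, 0, 0, 0, 0, 5.8, -1.4, 0, 0, 0, 0, 0, 0, 0, 0, 0, -0.182, 0, 0, 0, 0, 0, -0.182, 0, 0, 0, 0, 0, -0.182]

```text
time: 2.45
tcp_pos: [0.5525, -0.205, 0.2265]
tcp_rot: [[0.534, 0.845, -0.0], [0.845, -0.534, 0.0], [-0.0, -0.0, -1.0]]
ft_force: [1.3, -0.4, -0.8]
grip_width: 0.0918
finger_force: 0.0
```

Call:
play_rows:
  rows: [0, 0, 0, 0, 0, -0.182, 0, 0, 0, 0, 0, -0.182, 0, 0, 0, 0, 0, -0.182, 0, 0, 0, 0, 0, -0.182, 0, 0, 0, 0, 0, 0]

```text
time: 3.08
tcp_pos: [0.5523, -0.2052, 0.2267]
tcp_rot: [[-0.156, 0.988, -0.0], [0.988, 0.156, 0.0], [0.0, -0.0, -1.0]]
ft_force: [-0.1, -0.0, 0.9]
grip_width: 0.0915
finger_force: 0.0
```

```bash
python3 - <<'E'
from h import *
im=grab('wrist','w1.png'); go([.55,-.18,.25],99)
for k,z in dict(cradle=.012,fork=.04,clip_rear=.06,clip_front=.06).items():
    for r in arm.cut_out(k,'wrist')[:2]:
        m=r['pixels'].astype(np.uint8); b=cv2.boxPoints(cv2.minAreaRect(cv2.findNonZero(m)))
        print(k,round(r['score'],2),r['pixel'],m.sum(),np.round(b).tolist()); print([ray('wrist',q,z)[:2].round(4).tolist() for q in b])
E
```

```text
t 3.125 pos [ 0.5523 -0.2052  0.2267] head 98.83332855061934 tool shift cm [ 2.53    0.1581 -2.3324]
turn rotvec (tool) [-0.      0.     -0.0029] shift in turned frame cm [ 2.5296  0.1656 -2.3324]
cradle 0.66 [326.1, 155.6] 10088 [[289.0, 83.0], [358.0, 83.0], [358.0, 239.0], [289.0, 239.0]]
[[0.5067, -0.1163], [0.5752, -0.1056], [0.6052, -0.2692], [0.5286, -0.2811]]
fork 0.85 [325.2, 123.4] 341 [[300.0, 119.0], [350.0, 119.0], [350.0, 126.0], [300.0, 126.0]]
[[0.524, -0.1487], [0.571, -0.1413], [0.5721, -0.1477], [0.5249, -0.1551]]
clip_rear 0.76 [325.2, 158.5] 9842 [[290.0, 238.0], [290.0, 84.0], [358.0, 84.0], [358.0, 238.0]]
[[0.5313, -0.2617], [0.5121, -0.12], [0.5709, -0.1108], [0.5969, -0.2514]]
clip_front 0.65 [323.8, 157.2] 10020 [[289.0, 83.0], [359.0, 83.0], [359.0, 239.0], [289.0, 239.0]]
[[0.5111, -0.1194], [0.5716, -0.1098], [0.5981, -0.2523], [0.5305, -0.2629]]
```

View pics/w1.png

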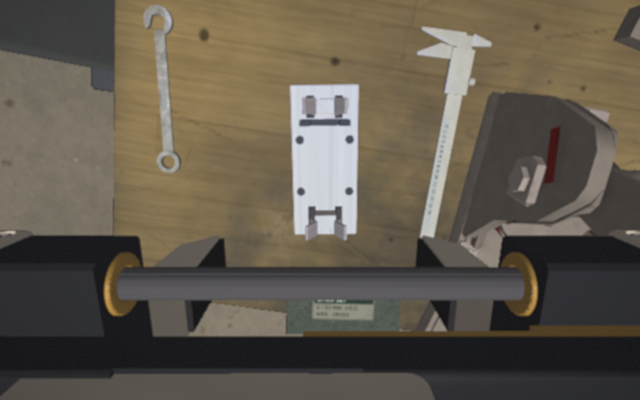

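```bash
cat >> h.py <<'E'
from scipy.optimize import minimize
def pose(P,p):
    c,s=np.cos(p[2]),np.sin(p[2]); P=np.array(P,float); return np.c_[P[:,0]*c-P[:,1]*s+p[0],P[:,0]*s+P[:,1]*c+p[1],P[:,2]]
def iou_fit(cam,mask,pieces,p0,cal):
    S=4; M=cv2.resize(mask.astype(np.uint8),None,fx=S,fy=S,interpolation=cv2.INTER_NEAREST)
    def f(p):
        A=np.zeros_like(M)
        for P in pieces:
            q=np.array([proj(cam,X,cal) for X in pose(P,p)])
            cv2.fillConvexPoly(A,cv2.convexHull(np.round((q+.5)*S).astype(np.int32)),1)
        return -(A&M).sum()/((A|M).sum())
    best=None
    for d in (0,.03,-.03):
        r=minimize(f,[p0[0],p0[1],p0[2]+d],method='Nelder-Mead',options=dict(initial_simplex=np.array([p0,p0,p0,p0])+np.array([[0,0,d],[.008,0,d],[0,.008,d],[0,0,d+.06]]),xatol=1e-5,fatol=1e-5))
        if best is None or r.fun<best.fun: best=r
    return best.x,best.fun
def box(x0,x1,y0,y1,z0,z1): return [[x,y,z] for x in(x0,x1) for y in(y0,y1) for z in(z0,z1)]
def disc(y,r,n=16): return [[r*np.cos(a),y,.045+r*np.sin(a)] for a in np.linspace(0,2*np.pi,n)]
SP=[disc(-.075,.011)+disc(.075,.011),disc(.034,.017)+disc(.04,.017),disc(.075,.006)+disc(.101,.006)]
E
python3 - <<'E'
from h import *
B=[box(-.035,.035,-.08,.08,0,.012)]
cal=arm.calibration('wrist'); im=cv2.imread('pics/w1.png')
m=cv2.inRange(im,(170,170,170),(255,255,255)); m[245:]=0;m[:,:270]=0;m[:,375:]=0;m[:75]=0
hull=cv2.convexHull(cv2.findNonZero(m)); M=np.zeros_like(m); cv2.fillConvexPoly(M,hull,1)
p,f=iou_fit('wrist',M,B,[.555,-.187,np.radians(9)],cal); print('cradle wrist',p,np.degrees(p[2]),f)
print('fork top ends', [proj('wrist',X,cal) for X in pose([[-.025,.04,.048],[.025,.04,.048],[-.0,.058,.07],[0,-.058,.07]],p)])
cal=arm.calibration('top'); arm.grab_frame('top')
r=arm.cut_out('cradle','top')[0]; p,f=iou_fit('top',r['pixels'],B,p,cal); print('cradle top',p,np.degrees(p[2]),f)
r=arm.cut_out('spindle','top')[0]; p,f=iou_fit('top',r['pixels'],SP,[.53,.106,np.radians(-16.5)],cal); print('spindle top',p,np.degrees(p[2]),f,r['score'])
arm.grab_frame('scene');cal=arm.calibration('scene')
r=arm.cut_out('spindle','scene')[0]; p,f=iou_fit('scene',r['pixels'],SP,[.53,.106,np.radians(-16.5)],cal); print('spindle scene',p,np.degrees(p[2]),f,r['score'])
h=90+np.degrees(p[2]); go(p[:2].tolist()+[.2],h)
E
```

```text
cradle wrist [ 0.635  -0.1497  0.0971] 5.562253229215082 0.0
fork top ends [array([394.3851,  93.0792]), array([448.7018,  96.4747]), array([431.6733,  71.2075]), array([414.2534, 204.3145])]
cradle top [ 0.635  -0.1497  0.0971] 5.562253229215082 0.0
spindle top [ 0.5673  0.0793 -0.248 ] -14.208168819476716 0.0 0.87h.py:29: RuntimeWarning: overflow encountered in scalar negative
  return -(A&M).sum()/((A|M).sum())
Traceback (most recent call last):
IndexError: list index out of range
```

```bash
sed -i 's/return -(A&M).sum()/return -float((A\&M).sum())/' h.py
python3 - <<'E'
from h import *
B=[box(-.035,.035,-.08,.08,0,.012)]
cal=arm.calibration('wrist'); im=cv2.imread('pics/w1.png')
m=cv2.inRange(im,(170,170,170),(255,255,255)); m[245:]=0;m[:,:270]=0;m[:,375:]=0;m[:75]=0
hull=cv2.convexHull(cv2.findNonZero(m)); M=np.zeros_like(m); cv2.fillConvexPoly(M,hull,1)
p,f=iou_fit('wrist',M,B,[.555,-.187,np.radians(9)],cal); print('cradle wrist',p,np.degrees(p[2]),f)
print('fork top ends', [proj('wrist',X,cal) for X in pose([[-.025,.04,.048],[.025,.04,.048],[-.0,.058,.07],[0,-.058,.07]],p)])
cal=arm.calibration('top'); 
arm.grab_frame('top')
r=arm.cut_out('spindle','top')[0]; p,f=iou_fit('top',r['pixels'],SP,[.53,.106,np.radians(-16.5)],cal); print('spindle top',p,np.degrees(p[2]),f,r['score'])
h=90+np.degrees(p[2]); go(p[:2].tolist()+[.2],h)
E
```

```text
cradle wrist [ 0.5544 -0.1908  0.1686] 9.660144279550545 -0.9804582463073902
fork top ends [array([297.7309, 126.3976]), array([351.2153, 125.8163]), array([324.6078, 105.7107]), array([325.5357, 233.1807])]
spindle top [ 0.5273  0.1003 -0.3358] -19.238666601317078 -0.9111111111111111 0.96
t 3.675 pos [ 0.5523 -0.2053  0.2267] head 99.03596777377831 tool shift cm [30.5663  2.3292  2.6686]
turn rotvec (tool) [-0.      0.0001  0.4935] shift in turned frame cm [ 28.0225 -12.4278   2.6711]
```

Call:
play_rows:
  rows: [5.9, 0.34, 0, 0, 0, 0, 5.9, 0.34, 0, 0, 0, 0, 5.9, 0.34, 0, 0, 0, 0, 5.9, 0.34, 0, 0, 0, 0, 5.9, 0.34, 0, 0, 0, 0]

```text
time: 4.3
tcp_pos: [0.5224, 0.0905, 0.2269]
tcp_rot: [[-0.157, 0.988, 0.001], [0.988, 0.157, -0.0], [-0.0, 0.001, -1.0]]
ft_force: [1.1, -0.6, -0.2]
grip_width: 0.0914
finger_force: 0.0
```

Call:
play_rows:
  rows: [0, 0, 0, 0, 0, 0.157, 0, 0, 0, 0, 0, 0.157, 0, 0, 0, 0, 0, 0.157, 0, 0, 0, 0, 0, 0, 0, 0, 0, 0, 0, 0]

```text
time: 4.92
tcp_pos: [0.5227, 0.0887, 0.2267]
tcp_rot: [[0.305, 0.952, 0.0], [0.952, -0.305, -0.0], [-0.0, 0.0, -1.0]]
ft_force: [0.0, 0.1, 0.7]
grip_width: 0.0917
finger_force: 0.0
```

```bash
python3 - <<'E'
from h import *
grab('wrist','w2.png'); cal=arm.calibration('wrist')
for r in arm.cut_out('spindle','wrist')[:2]:
    p,f=iou_fit('wrist',r['pixels'],SP,[.527,.103,np.radians(-17.5)],cal); print('spindle',p,np.degrees(p[2]),f,r['score'],r['pixel'])
    print([proj('wrist',X,cal) for X in pose([[0,-.075,.056],[0,.04,.062],[0,.101,.051]],p)])
    go(p[:2].tolist()+[.026],90+np.degrees(p[2]))
E
```

```text
spindle [ 0.5254  0.0981 -0.3411] -19.541503557600077 -0.9515998224969778 0.84 [319.7, 157.5]
[array([317.3366, 248.6808]), array([320.9491, 131.5943]), array([323.0777,  60.7905])]
t 5.025 pos [0.5227 0.0887 0.2267] head 72.16511627103387 tool shift cm [ 0.9787 -0.0276 20.0701]
turn rotvec (tool) [0.     0.0001 0.0298] shift in turned frame cm [ 0.9757 -0.056  20.0702]
```

View pics/w2.png

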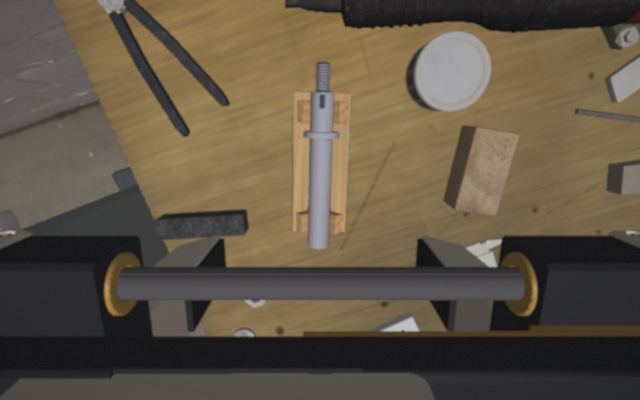

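Call:
play_rows:
  rows: [0, 0, 0, 0, 0, 0.03, 0.98, -0.05, 5, 0, 0, 0, 0, 0, 5, 0, 0, 0, 0, 0, 5, 0, 0, 0, 0, 0, 3, 0, 0, 0]

```text
time: 5.65
tcp_pos: [0.5244, 0.0981, 0.0443]
tcp_rot: [[0.337, 0.942, -0.003], [0.942, -0.337, -0.0], [-0.001, -0.003, -1.0]]
ft_force: [-0.2, -0.4, 0.7]
grip_width: 0.0915
finger_force: 0.0
```

Call:
play_rows:
  rows: [0, 0, 1, 0, 0, 0, 0, 0, 1, 0, 0, 0, 0, 0, 0, 0, 0, 0, 0, 0, 0, 0, 0, 0, 0, 0, 0, 0, 0, 0]

```text
time: 6.28
tcp_pos: [0.526, 0.0982, 0.0275]
tcp_rot: [[0.336, 0.942, 0.002], [0.942, -0.336, -0.0], [0.001, 0.002, -1.0]]
ft_force: [0.1, 0.2, -0.3]
grip_width: 0.0914
finger_force: 0.0
```

Call:
play_rows:
  rows: [0, 0, 0, 0, 0, 0, 0, 0, 0, 0, 0, 0, 0, 0, 0, 0, 0, 0, 0, 0, 0, 0, 0, 0, 0, 0, 0, 0, 0, 0]
  hand: -0.4
  force: 10

```text
time: 6.9
tcp_pos: [0.5255, 0.0981, 0.0267]
tcp_rot: [[0.336, 0.942, -0.0], [0.942, -0.336, -0.0], [-0.0, -0.0, -1.0]]
ft_force: [-0.0, -0.2, -0.2]
grip_width: 0.0463
finger_force: 0.0
```

Call:
play_rows:
  rows: [0, 0, 0, 0, 0, 0, 0, 0, 0, 0, 0, 0, 0, 0, 0, 0, 0, 0, 0, 0, 0, 0, 0, 0, 0, 0, 0, 0, 0, 0]
  hand: -1
  force: 10

```text
time: 7.52
tcp_pos: [0.5252, 0.0982, 0.0267]
tcp_rot: [[0.336, 0.942, -0.001], [0.942, -0.336, -0.0], [-0.0, -0.001, -1.0]]
ft_force: [-1.4, 0.8, 0.8]
grip_width: 0.0213
finger_force: 10.0
```

Call:
play_rows:
  rows: [0, 0, 0, 0, 0, 0, 0, 0, 0, 0, 0, 0, 0, 0, -2, 0, 0, 0, 0, 0, -4, 0, 0, 0, 0, 0, -4, 0, 0, 0]
  force: 58

```text
time: 8.15
tcp_pos: [0.5253, 0.0979, 0.127]
tcp_rot: [[0.336, 0.942, -0.001], [0.942, -0.336, -0.0], [-0.001, -0.001, -1.0]]
ft_force: [0.9, 0.5, -3.8]
grip_width: 0.0208
finger_force: 58.0
```

Call:
play_rows:
  rows: [0, 0, -4, 0, 0, 0, 0, 0, 0, 0, 0, -0.16, 0, 0, 0, 0, 0, -0.18, 0, 0, 0, 0, 0, -0.17, 0, 0, 0, 0, 0, 0]

```text
time: 8.78
tcp_pos: [0.5254, 0.098, 0.1661]
tcp_rot: [[-0.165, 0.986, -0.001], [0.986, 0.165, -0.0], [-0.0, -0.001, -1.0]]
ft_force: [0.6, 0.1, -4.0]
grip_width: 0.0208
finger_force: 58.0
```

```bash
python3 - <<'E'
from h import *
grab('wrist','w3.png'); cal=arm.calibration('wrist')
s=arm.observe();R=np.array(s['tcp_rot'])
# spindle relative to tool: fit along-axis offset a, lateral b, yaw c
z=s['tcp_pos'][2]+.019
for r in arm.cut_out('spindle','wrist')[:1]:
    D=[[[q[0],q[1],q[2]-.045+z] for q in P] for P in SP]
    h0=np.arctan2(R[1,0],R[0,0])-np.pi/2
    p,f=iou_fit('wrist',r['pixels'],D,[s['tcp_pos'][0],s['tcp_pos'][1],h0],cal)
    d=R.T@np.r_[p[:2]-s['tcp_pos'][:2],0]; print('fit',p,f,'offset in tool',d,'yaw diff deg',np.degrees(p[2]-h0),r['score'])
print(s['ft_force'],s['grip_width'])
go([.5544,-.1908,.15],99.66)
E
```

```text
fit [0.5256 0.0971 0.1693] -0.7258183963247105 offset in tool [-0.0009 -0.      0.    ] yaw diff deg 0.34224036523875856 0.88
[ 1.1054  0.6571 -5.6109] 0.020654305028398413
t 8.875 pos [0.5255 0.098  0.1663] head 99.35843730667871 tool shift cm [-28.9669  -1.8431   1.6344]
turn rotvec (tool) [-0.0004  0.0001 -0.0053] shift in turned frame cm [-28.9571  -1.9963   1.6297]
```

View pics/w3.png

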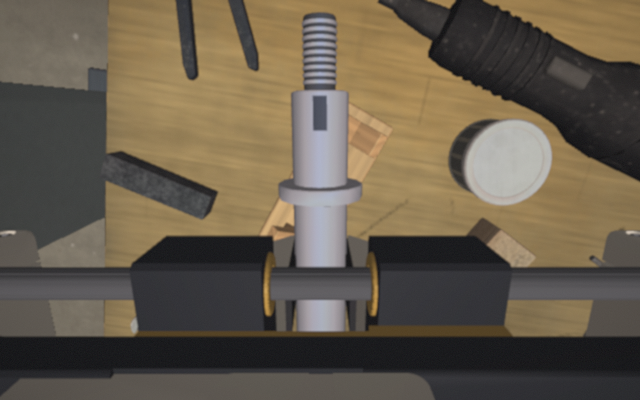

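Call:
play_rows:
  rows: [-5.9, -0.37, 0, 0, 0, 0, -5.9, -0.37, 0, 0, 0, 0, -5.9, -0.37, 0, 0, 0, 0, -5.9, -0.37, 0, 0, 0, 0, -5.9, -0.37, 0, 0, 0, -0.005]

```text
time: 9.5
tcp_pos: [0.5563, -0.1978, 0.1665]
tcp_rot: [[-0.168, 0.986, 0.0], [0.986, 0.168, -0.0], [-0.0, 0.0, -1.0]]
ft_force: [0.9, 0.5, -4.0]
grip_width: 0.0206
finger_force: 58.0
```

Call:
play_rows:
  rows: [0, 0, 3, 0, 0, 0, 0, 0, 0, 0, 0, 0, 0, 0, 0, 0, 0, 0, 0, 0, 0, 0, 0, 0, 0, 0, 0, 0, 0, 0]

```text
time: 10.12
tcp_pos: [0.5568, -0.1954, 0.1377]
tcp_rot: [[-0.172, 0.985, 0.001], [0.985, 0.172, -0.001], [-0.001, 0.001, -1.0]]
ft_force: [-0.2, 0.7, -5.1]
grip_width: 0.0207
finger_force: 58.0
```

```bash
python3 - <<'E'
from h import *
grab('wrist','w4.png'); cal=arm.calibration('wrist')
s=arm.observe();R=np.array(s['tcp_rot'])
go([.5552,-.1957,.06],99.66); print(s['ft_force'],s['ft_torque'])
p=[.5544,-.1908,np.radians(9.66)]
print([proj('wrist',X,cal) for X in pose([[-.025,.04,.048],[.025,.04,.048],[-.017,.058,.07],[.017,.058,.07],[-.035,.08,.012],[.035,.08,.012]],p)])
E
```

```text
t 10.175 pos [ 0.5567 -0.1955  0.1375] head 99.8925472527805 tool shift cm [ 0.0095 -0.161   7.7516]
turn rotvec (tool) [0.001  0.0009 0.0041] shift in turned frame cm [ 0.002  -0.1529  7.7518]
[ 0.0433  0.2982 -3.7339] [-0.0359 -0.1245  0.0112]
[array([282.3752, 143.9255]), array([354.2303, 144.2467]), array([290.9387, 117.8781]), array([345.5577, 118.1322]), array([272.9696,  86.9463]), array([364.3414,  87.3913])]
```

View pics/w4.png

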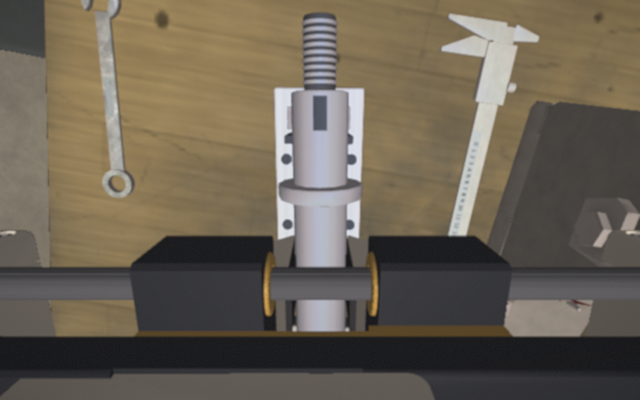

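Call:
play_rows:
  rows: [0, -0.07, 3, 0, 0, 0.004, 0, 0, 3, 0, 0, 0, 0, 0, 1.7, 0, 0, 0, 0, 0, 0, 0, 0, 0, 0, 0, 0, 0, 0, 0]

```text
time: 10.8
tcp_pos: [0.5565, -0.1963, 0.0609]
tcp_rot: [[-0.167, 0.986, 0.002], [0.986, 0.167, -0.001], [-0.001, 0.002, -1.0]]
ft_force: [0.6, -0.6, -3.9]
grip_width: 0.0204
finger_force: 58.0
```

Call:
play_rows:
  rows: [0, 0, 0.2, 0, 0, 0, 0, 0, 0.2, 0, 0, 0, 0, 0, 0.2, 0, 0, 0, 0, 0, 0.2, 0, 0, 0, 0, 0, 0, 0, 0, 0]

```text
time: 11.42
tcp_pos: [0.5555, -0.1959, 0.0515]
tcp_rot: [[-0.167, 0.986, -0.0], [0.986, 0.167, 0.0], [0.0, -0.0, -1.0]]
ft_force: [-0.3, -0.4, -3.7]
grip_width: 0.0207
finger_force: 58.0
```

Call:
play_rows:
  rows: [0, 0, 0.15, 0, 0, 0, 0, 0, 0.15, 0, 0, 0, 0, 0, 0.15, 0, 0, 0, 0, 0, 0.15, 0, 0, 0, 0, 0, 0, 0, 0, 0]

```text
time: 12.05
tcp_pos: [0.5555, -0.1959, 0.0455]
tcp_rot: [[-0.167, 0.986, -0.0], [0.986, 0.167, 0.0], [0.0, -0.0, -1.0]]
ft_force: [-0.0, 0.1, -3.4]
grip_width: 0.0208
finger_force: 58.0
```

Call:
play_rows:
  rows: [0, 0, 0.1, 0, 0, 0, 0, 0, 0.1, 0, 0, 0, 0, 0, 0.1, 0, 0, 0, 0, 0, 0, 0, 0, 0, 0, 0, 0, 0, 0, 0]

```text
time: 12.68
tcp_pos: [0.5558, -0.1961, 0.0432]
tcp_rot: [[-0.167, 0.986, 0.001], [0.986, 0.167, -0.001], [-0.001, 0.001, -1.0]]
ft_force: [-1.9, -0.8, 3.6]
grip_width: 0.0206
finger_force: 58.0
```

Call:
play_rows:
  rows: [0, -0.03, 0.1, 0, 0, 0, 0, 0, 0.1, 0, 0, 0, 0, 0, 0, 0, 0, 0, 0, 0, 0, 0, 0, 0, 0, 0, 0, 0, 0, 0]

```text
time: 13.3
tcp_pos: [0.5561, -0.1963, 0.0416]
tcp_rot: [[-0.167, 0.986, 0.002], [0.986, 0.167, -0.001], [-0.001, 0.002, -1.0]]
ft_force: [-1.1, -0.3, 7.6]
grip_width: 0.0205
finger_force: 58.0
```

Call:
play_rows:
  rows: [0, 0, 0.1, 0, 0, 0, 0, 0, 0.1, 0, 0, 0, 0, 0, 0, 0, 0, 0, 0, 0, 0, 0, 0, 0, 0, 0, 0, 0, 0, 0]

```text
time: 13.92
tcp_pos: [0.5561, -0.1964, 0.0394]
tcp_rot: [[-0.167, 0.986, 0.002], [0.986, 0.167, -0.001], [-0.001, 0.002, -1.0]]
ft_force: [-0.4, -0.6, 4.5]
grip_width: 0.0208
finger_force: 58.0
```

Call:
play_rows:
  rows: [0, 0, 0.1, 0, 0, 0, 0, 0, 0.1, 0, 0, 0, 0, 0, 0.1, 0, 0, 0, 0, 0, 0, 0, 0, 0, 0, 0, 0, 0, 0, 0]

```text
time: 14.55
tcp_pos: [0.5554, -0.1961, 0.0355]
tcp_rot: [[-0.167, 0.986, 0.0], [0.986, 0.167, -0.0], [-0.0, -0.0, -1.0]]
ft_force: [0.4, -1.8, 0.3]
grip_width: 0.0208
finger_force: 58.0
```

Call:
play_rows:
  rows: [0, 0, 0.1, 0, 0, 0, 0, 0, 0.1, 0, 0, 0, 0, 0, 0.1, 0, 0, 0, 0, 0, 0, 0, 0, 0, 0, 0, 0, 0, 0, 0]

```text
time: 15.18
tcp_pos: [0.555, -0.1957, 0.0322]
tcp_rot: [[-0.167, 0.986, -0.001], [0.986, 0.167, 0.001], [0.001, -0.001, -1.0]]
ft_force: [-0.9, 0.1, -3.9]
grip_width: 0.0207
finger_force: 58.0
```

Call:
play_rows:
  rows: [0, 0, 0.1, 0, 0, 0, 0, 0, 0.1, 0, 0, 0, 0, 0, 0.1, 0, 0, 0, 0, 0, 0, 0, 0, 0, 0, 0, 0, 0, 0, 0]

```text
time: 15.8
tcp_pos: [0.5552, -0.196, 0.0294]
tcp_rot: [[-0.167, 0.986, -0.0], [0.986, 0.167, 0.0], [0.0, -0.0, -1.0]]
ft_force: [-0.3, -0.3, -6.1]
grip_width: 0.0204
finger_force: 58.0
```

Call:
play_rows:
  rows: [0, 0, 0.1, 0, 0, 0, 0, 0, 0.05, 0, 0, 0, 0, 0, 0.05, 0, 0, 0, 0, 0, 0, 0, 0, 0, 0, 0, 0, 0, 0, 0]

```text
time: 16.42
tcp_pos: [0.5553, -0.196, 0.0276]
tcp_rot: [[-0.167, 0.986, -0.0], [0.986, 0.167, -0.0], [0.0, -0.0, -1.0]]
ft_force: [0.5, 0.2, -5.0]
grip_width: 0.0206
finger_force: 58.0
```

Call:
play_rows:
  rows: [0, 0, 0.05, 0, 0, 0, 0, 0, 0.05, 0, 0, 0, 0, 0, 0, 0, 0, 0, 0, 0, 0, 0, 0, 0, 0, 0, 0, 0, 0, 0]

```text
time: 17.05
tcp_pos: [0.5554, -0.196, 0.0268]
tcp_rot: [[-0.167, 0.986, 0.0], [0.986, 0.167, -0.0], [-0.0, 0.0, -1.0]]
ft_force: [-0.0, 0.6, -3.8]
grip_width: 0.0208
finger_force: 58.0
```

Call:
play_rows:
  rows: [0, 0, 0.03, 0, 0, 0, 0, 0, 0.03, 0, 0, 0, 0, 0, 0, 0, 0, 0, 0, 0, 0, 0, 0, 0, 0, 0, 0, 0, 0, 0]

```text
time: 17.68
tcp_pos: [0.5554, -0.1961, 0.0266]
tcp_rot: [[-0.167, 0.986, 0.0], [0.986, 0.167, -0.0], [-0.0, 0.0, -1.0]]
ft_force: [-2.6, 1.3, 6.0]
grip_width: 0.0206
finger_force: 58.0
```

Call:
play_rows:
  rows: [0, 0, -0.03, 0, 0, 0, 0.1, 0, 0, 0, 0, 0, 0.1, 0, 0, 0, 0, 0, 0, 0, 0, 0, 0, 0, 0, 0, 0, 0, 0, 0]

```text
time: 18.3
tcp_pos: [0.5556, -0.195, 0.0266]
tcp_rot: [[-0.167, 0.986, 0.001], [0.986, 0.167, -0.002], [-0.002, 0.001, -1.0]]
ft_force: [-0.7, -5.9, 2.2]
grip_width: 0.0205
finger_force: 58.0
```

Call:
play_rows:
  rows: [0.05, 0, 0, 0, 0, 0, 0.05, 0, 0, 0, 0, 0, 0.05, 0, 0, 0, 0, 0, 0, 0, 0, 0, 0, 0, 0, 0, 0, 0, 0, 0]

```text
time: 18.92
tcp_pos: [0.5554, -0.1937, 0.0266]
tcp_rot: [[-0.167, 0.986, 0.002], [0.986, 0.167, -0.002], [-0.002, 0.001, -1.0]]
ft_force: [-1.0, -6.0, 2.2]
grip_width: 0.0207
finger_force: 58.0
```

Call:
play_rows:
  rows: [0.05, 0, 0, 0, 0, 0, 0.05, 0, 0, 0, 0, 0, 0.05, 0, 0, 0, 0, 0, 0, 0, 0, 0, 0, 0, 0, 0, 0, 0, 0, 0]

```text
time: 19.55
tcp_pos: [0.5551, -0.1922, 0.0267]
tcp_rot: [[-0.167, 0.986, 0.002], [0.986, 0.167, -0.002], [-0.002, 0.001, -1.0]]
ft_force: [-0.4, -5.3, 2.8]
grip_width: 0.0206
finger_force: 58.0
```

Call:
play_rows:
  rows: [0.05, 0, 0, 0, 0, 0, 0.05, 0, 0, 0, 0, 0, 0, 0, 0, 0, 0, 0, 0, 0, 0, 0, 0, 0, 0, 0, 0, 0, 0, 0]

```text
time: 20.18
tcp_pos: [0.555, -0.1912, 0.0267]
tcp_rot: [[-0.167, 0.986, 0.002], [0.986, 0.167, -0.002], [-0.002, 0.001, -1.0]]
ft_force: [-0.9, -6.1, 1.3]
grip_width: 0.0205
finger_force: 58.0
```

Call:
play_rows:
  rows: [0.05, 0, 0, 0, 0, 0, 0.05, 0, 0, 0, 0, 0, 0, 0, 0, 0, 0, 0, 0, 0, 0, 0, 0, 0, 0, 0, 0, 0, 0, 0]

```text
time: 20.8
tcp_pos: [0.5548, -0.1902, 0.0266]
tcp_rot: [[-0.167, 0.986, 0.002], [0.986, 0.167, -0.002], [-0.002, 0.001, -1.0]]
ft_force: [-1.8, -5.6, 1.6]
grip_width: 0.0204
finger_force: 58.0
```

Call:
play_rows:
  rows: [0.05, 0, 0, 0, 0, 0, 0.05, 0, 0, 0, 0, 0, 0, 0, 0, 0, 0, 0, 0, 0, 0, 0, 0, 0, 0, 0, 0, 0, 0, 0]

```text
time: 21.42
tcp_pos: [0.5548, -0.1898, 0.0267]
tcp_rot: [[-0.167, 0.986, 0.002], [0.986, 0.167, -0.003], [-0.003, 0.002, -1.0]]
ft_force: [-0.9, -7.0, 1.3]
grip_width: 0.021
finger_force: 58.0
```

Call:
play_rows:
  rows: [0.05, 0, 0, 0, 0, 0, 0, 0, 0, 0, 0, 0, 0, 0, 0, 0, 0, 0, 0, 0, 0, 0, 0, 0, 0, 0, 0, 0, 0, 0]

```text
time: 22.05
tcp_pos: [0.5548, -0.1898, 0.0267]
tcp_rot: [[-0.167, 0.986, 0.002], [0.986, 0.167, -0.003], [-0.004, 0.002, -1.0]]
ft_force: [-0.7, -9.9, -0.0]
grip_width: 0.0203
finger_force: 58.0
```

Call:
play_rows:
  rows: [0.05, 0, 0, 0, 0, 0, 0, 0, 0, 0, 0, 0, 0, 0, 0, 0, 0, 0, 0, 0, 0, 0, 0, 0, 0, 0, 0, 0, 0, 0]

```text
time: 22.68
tcp_pos: [0.5547, -0.1898, 0.0267]
tcp_rot: [[-0.167, 0.986, 0.003], [0.986, 0.167, -0.004], [-0.004, 0.002, -1.0]]
ft_force: [-0.1, -11.6, -0.5]
grip_width: 0.0206
finger_force: 58.0
```

Call:
play_rows:
  rows: [0.05, 0, 0, 0, 0, 0, 0.05, 0, 0, 0, 0, 0, 0, 0, 0, 0, 0, 0, 0, 0, 0, 0, 0, 0, 0, 0, 0, 0, 0, 0]

```text
time: 23.3
tcp_pos: [0.5548, -0.1898, 0.0267]
tcp_rot: [[-0.167, 0.986, 0.003], [0.986, 0.167, -0.005], [-0.006, 0.002, -1.0]]
ft_force: [-0.8, -15.7, -2.2]
grip_width: 0.0203
finger_force: 58.0
```

Call:
play_rows:
  rows: [0.05, 0, 0, 0, 0, 0, 0, 0, 0, 0, 0, 0, 0, 0, 0, 0, 0, 0, 0, 0, 0, 0, 0, 0, 0, 0, 0, 0, 0, 0]

```text
time: 23.92
tcp_pos: [0.5548, -0.1898, 0.0267]
tcp_rot: [[-0.167, 0.986, 0.003], [0.986, 0.167, -0.006], [-0.007, 0.002, -1.0]]
ft_force: [-1.2, -17.1, -2.3]
grip_width: 0.0206
finger_force: 58.0
```

Call:
play_rows:
  rows: [0.05, 0, 0, 0, 0, 0, 0.04, 0, 0, 0, 0, 0, 0, 0, 0, 0, 0, 0, 0, 0, 0, 0, 0, 0, 0, 0, 0, 0, 0, 0]

```text
time: 24.55
tcp_pos: [0.5548, -0.1897, 0.0267]
tcp_rot: [[-0.167, 0.986, 0.004], [0.986, 0.167, -0.007], [-0.008, 0.003, -1.0]]
ft_force: [0.3, -20.6, -3.4]
grip_width: 0.0209
finger_force: 58.0
```

Call:
play_rows:
  rows: [0, 0, 0, 0, 0, 0, 0, 0, 0, 0, 0, 0, 0, 0, 0, 0, 0, 0, 0, 0, 0, 0, 0, 0, 0, 0, 0, 0, 0, 0]

```text
time: 25.18
tcp_pos: [0.5548, -0.1897, 0.0267]
tcp_rot: [[-0.167, 0.986, 0.004], [0.986, 0.167, -0.007], [-0.008, 0.003, -1.0]]
ft_force: [-0.6, -20.8, -3.3]
grip_width: 0.0203
finger_force: 58.0
```

Call:
play_rows:
  rows: [-0.1, 0, 0, 0, 0, 0, -0.1, 0, 0, 0, 0, 0, -0.1, 0, 0, 0, 0, 0, -0.08, 0, 0, 0, 0, 0, 0, 0, 0, 0, 0, 0]

```text
time: 25.8
tcp_pos: [0.5548, -0.1898, 0.0266]
tcp_rot: [[-0.167, 0.986, 0.002], [0.986, 0.167, -0.002], [-0.002, 0.001, -1.0]]
ft_force: [-1.3, -6.0, 1.7]
grip_width: 0.0206
finger_force: 58.0
```

Call:
play_rows:
  rows: [0, 0, 0, 0, 0, 0, 0, 0, 0, 0, 0, 0, 0, 0, 0, 0, 0, 0, 0, 0, 0, 0, 0, 0, 0, 0, 0, 0, 0, 0]
  hand: -0.1

```text
time: 26.42
tcp_pos: [0.5541, -0.1884, 0.0264]
tcp_rot: [[-0.167, 0.986, -0.0], [0.986, 0.167, 0.0], [0.0, -0.0, -1.0]]
ft_force: [-0.8, 0.0, -0.4]
grip_width: 0.0412
finger_force: 0.0
```

Call:
play_rows:
  rows: [0, 0, 0, 0, 0, 0, 0, 0, 0, 0, 0, 0, 0, 0, 0, 0, 0, 0, 0, 0, 0, 0, 0, 0, 0, 0, 0, 0, 0, 0]

```text
time: 27.05
tcp_pos: [0.5541, -0.1885, 0.0264]
tcp_rot: [[-0.167, 0.986, 0.0], [0.986, 0.167, -0.0], [-0.0, 0.0, -1.0]]
ft_force: [-0.0, 0.2, 0.3]
grip_width: 0.0416
finger_force: 0.0
```

Released cleanly; retract upward, then look.

Call:
play_rows:
  rows: [0, 0, -1, 0, 0, 0, 0, 0, -3, 0, 0, 0, 0, 0, -5, 0, 0, 0, 0, 0, -5, 0, 0, 0, 0, 0, -5, 0, 0, 0]

```text
time: 27.68
tcp_pos: [0.5539, -0.1884, 0.2189]
tcp_rot: [[-0.167, 0.986, 0.001], [0.986, 0.167, -0.0], [-0.001, 0.001, -1.0]]
ft_force: [0.5, -1.0, -0.4]
grip_width: 0.0416
finger_force: 0.0
```

Call:
play_rows:
  rows: [-2, 0, -1, 0, 0, 0, 0, 0, 0, 0, 0, 0, 0, 0, 0, 0, 0, 0, 0, 0, 0, 0, 0, 0, 0, 0, 0, 0, 0, 0]
  hand: 1

```text
time: 28.3
tcp_pos: [0.5572, -0.2077, 0.2258]
tcp_rot: [[-0.168, 0.986, -0.001], [0.986, 0.168, 0.001], [0.001, -0.001, -1.0]]
ft_force: [-0.3, -0.3, 0.3]
grip_width: 0.0867
finger_force: 0.0
```

```bash
python3 - <<'E'
from h import *
im=grab('wrist','w5.png'); cal=arm.calibration('wrist')
r=arm.cut_out('spindle','wrist')[0]; p,f=iou_fit('wrist',r['pixels'],SP,[.5544,-.1908,np.radians(9.66)],cal); print(p,np.degrees(p[2]),f)
cv2.imwrite('pics/w5c.png',cv2.resize(im[50:270,220:430,::-1],None,fx=2.6,fy=2.6,interpolation=cv2.INTER_CUBIC))
print(arm.observe()['ft_force'])
E
```

```text
[ 0.5547 -0.1904  0.1689] 9.674635225138623 -0.9207485196848021
[-1.2987 -0.2207 -0.4617]
```

View pics/w5c.png

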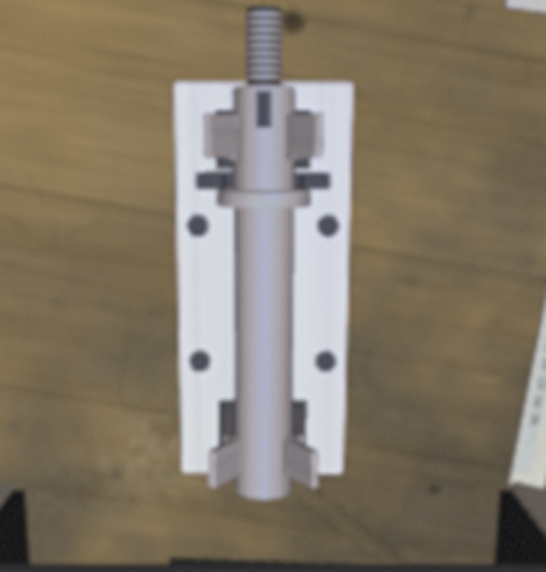

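The picture shows the spindle in both clips (crop rows 135 and 460), with its flange at row 195 against the fork at row 180. The pose fit agrees with the cradle to within 1 mm.

```bash
python3 -c "
from plant import arm
print(arm.sign_off())"
```

```text
the job is handed in; nothing more can be done
None
```

The spindle is snapped into both clips and fully seated. Its flange was held on the fork with a push I put at about 15 N (about 21 N at the wrist, less sliding friction). I then let go, retracted clear of everything and handed the job in at about 28 s; no verdict came back.

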